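Mount the tool rest on the wood lathe

ROBOT

A 6-joint arm with a two-finger parallel gripper is mounted at the origin on the work surface. World frame = base frame: x ahead of the robot, y to its left, z up, the work surface at z = 0. Lengths are in m, angles in rad, forces in N, time in s.
With the tool pointing down it reaches from about 0.35 to 0.925 m from the base axis. Payload 6.4 kg.
Tool frame: the origin (TCP) lies on the centre line of the jaws, within the pads' length; the fingertips stand ahead of it and the grasp point (between the pads) lies 6 mm ahead of it (env.nose_length is the x of the fingertips in the tool frame, in m); x points along the fingers, y is the direction in which the jaws open and shut, and the axes are right-handed (so a half turn about x gives the same grasp; the last joint's range is limited). The gripper opens to 94 mm and grips with 3 to 60 N. Pads are 16 mm wide; open, the fingers measure 119 mm over their backs; the gripper's body (75 mm by 177 mm) begins 78 mm behind the grasp point.
Start: joints at [0.931, 0.245, 1.558, -0, 1.339, -0.174], TCP at [0.292, 0.581, 0.23] pointing down, gripper open.
Joint ranges: [-3.13, 3.13], [-1.02, 2.26], [0.13, 2.54], [-0.95, 4.09], [0.21, 2.88], [-2.74, 2.74]. Speed limits (rad/s): [2.57, 2.57, 3.14, 3.14, 3.14, 3.14].

INTERFACE

Orientations are given as [roll, pitch, yaw] about the fixed x, y, z axes, in that order (R = Rz(yaw) Ry(pitch) Rx(roll)).
In Python, from plant import env gives the robot as it stands.
- The arm moves only by the tool drive_tool, never from a script. Its argument "steps" is a list that holds one entry, the list of rows, each a list of 5 numbers: the shift along the world's x, y, z in mm, then the turn about the world's z in rad, then the finger opening in mm, from 0 to 94. In form: [[[x, y, z, turn, jaw], ...]]. A call has 1 to 10 rows; each row is the pose to reach, as a shift and turn from the pose commanded when the call began; what a row does not reach only later rows make up. A row lasts 1/8 s, in which the tool goes at most 62.5 mm and 10.7 degrees, less where a joint would pass 70% of its speed; a pose out of reach is approached as far as the arm can. A call with a gripper value outside its range is refused whole. The fingers move at their own pace and stop on an object; "newtons" is the grip in N (left out, the last holds). Time passes only in rows, so rows that repeat a pose let the fingers close. It gives the time, the measured TCP pose, the force and the opening at its end, in the units of the state.
- env.sense(): the state, without advancing time (a new reading comes with each control period).
- env.snapshot(name): name is "side" or "top" or "wrist"; returns the picture (400x640x3 uint8, red, green, blue); there is no depth.
- env.camera_model(name): a dict with "mtx" (3x3 intrinsics, pixels), "rvec" (rotation vector, rad) and "tvec" (3), from world to camera coordinates, as OpenCV has them. Camera axes: x right, y down, z forward; pixel columns grow to the right and rows downward; lengths in m; the calibration is good to about 2 mm. A picture is of the moment at which its call begins: read the wrist's pose just before it. camera_model takes no time and is no camera call; for the wrist camera it gives the pose at the moment of the call.
- env.job_done(): hands the job in, once; it reports no verdict.
Trained networks look in the newest picture that a camera, given by its name, has taken for a name from the list of things; names that differ only in an ending like _2 or _b are one class to them, and where a whole thing is asked for, a point or a joint stands for the part that bears it (a point fixed in the world has none). Each returns a list of dicts, best first, with "confidence" (0 to 1); they miss things now and then, are a little off and sometimes report something else, mostly with a low value. They report only what shows in the picture. A call takes as long as a camera call. They do not tell look-alikes from the thing itself.
- env.cut_out(label, camera): "region" (400x640 bool, what is visible of it).
- env.spot_point(label, camera): "position" ([x, y, z] in m, in world coordinates, good to about 4 mm: a listed point, or the origin of a listed thing).
The state is a dict: "t": time; "joints": joint angles; "dq": joint speeds; "effort": joint torques, N m; "eef_pos": TCP position; "tcp_rot": TCP orientation; "wrist_force": force on the tool from outside, world axes, zero at the start; "torque": the same for the moment, N m; "gripper_width": opening from 0.0 (shut) to 1.0 (fully open).
Only numpy, scipy, OpenCV 4.12 (cv2) and the standard library are available. Lean on these libraries where they do the work, as an engineer would, in place of code of your own. Each camera call takes 0.05 s, during which the arm holds its last target. There are 200 camera calls.

TASK

Mount the parked tool rest on the lathe: lower it, without dropping it, flat onto the two ways of the bed with its clamp bar down in the gap, its steel bar along the bed on the robot's side and that bar's tailstock end about 5 cm short of the tip of the tailstock's centre, towards the headstock. Then take the square T-key from its rack, fit it into the socket of the clamp bolt and turn it clockwise to its stop to lock the rest to the bed, and hang the key back in its slot. Leave the other things on the bench as they are.

Things in the scene. Friction and masses are not known exactly. Their poses are not given: they have to be found in the camera images.
- lathe: wood lathe, fixed. Origin on the bench under the bed's middle. Bed along y (headstock, 265 mm tall, from y = +215 mm); x points away from the robot. The bed is two flat steel ways, each 32 mm wide, 18 mm thick, tops 95 mm above the bench, with an open 30 mm gap between them centred on x = 0; free below the ways
- drive_centre (a point): tip of the driving centre in the headstock spindle, 102 mm above the bed, over the gap; fixed in the lathe at y = +160 mm
- tailstock: tailstock, fixed on the bed (its place along the bed differs each time), 94 x 130 mm, 150 mm tall. Origin on the bed's top under its middle; axes as the lathe's
- tail_centre (a point): tip of the tailstock's pointed centre, 120 mm from the tailstock's origin towards the headstock, 102 mm above the bed; axes as the lathe's
- rest: tool rest, 0.6 to 0.9 kg: grey cast arm 46 mm wide (y), 32 mm high, from x = -132 to +66 mm; post at x = -112 mm carries a steel bar 150 mm long along y, top 96 mm above the sole. Origin on the sole, on the clamp bolt's axis, z up. Balances near x = -30 mm. A guide tongue 20 (x) x 44 (y) x 10 mm under the sole goes in the bed's gap. Starts parked on the stand, sole 57 mm above the bench
- rest_grip (a point): a good place to grip the tool rest across its 46 mm width (closing along the rest's y): 45 mm from the bolt axis towards the post, 22 mm above the sole. The bolt head (38 mm square, top 46 mm above the sole) and the post are 26 and 50 mm away from it
- clamp_bar (a point): middle of the clamp bar on the bolt's lower end: 14 x 50 x 10 mm, lower face 31 mm and upper face 21 mm below the rest's sole. At the start its 50 mm lie along the rest's y, so it goes down through the gap between the ways; turned with the bolt it comes to lie across under them
- socket (a point): middle of the mouth of the recessed square socket in the clamp bolt's top, 46 mm above the rest's sole: 18.4 mm square, 24 mm deep, its mouth flared to 25 mm over the top 6 mm. z up; x and y are square to the socket's sides and turn with the bolt (along the rest's x and y at bolt angle 0)
- bolt (a joint): clamp bolt's angle in rad relative to the rest: 0 to 0.1 at the start (clamp bar along the rest's y), grows as it is turned clockwise seen from above, to a stop at 1.4, where the clamp bar lies across under the ways and holds the rest down. Light friction (0.05 N m), stays where left. The key has about 0.16 rad of play each way in the socket
- stand: plywood parking stand, fixed, 130 x 120 x 57 mm, origin on the bench under its middle; the rest's bolt axis is over its origin at the start
- rack: plywood key rack, fixed, 60 mm deep (x), 230 mm wide (y). Origin on the bench under its middle; shelf top 125 mm above the bench. The shelf has two slots 26 mm wide, open to the rack's -x side (towards the robot): the key's at y = +55 mm; the other, at y = -55 mm, holds a knock-out bar whose ball top stands 27 mm above the shelf
- slot (a point): where the key hangs: point on the shelf's top in the middle of the key's slot, 25 mm in from the shelf's front edge and 17 mm from the slot's inner end; axes as the rack's, y across the slot
- key: square T-key, 0.24 kg: black T-handle 95 mm long (y), 18 mm thick (x), 46 mm tall, on a steel shank 16 mm square and 105 mm long (sides square to x and y). Origin on the underside of the handle, on the shank's axis; z up. At the start it hangs in its slot by the underside of its handle, shank down
- key_tip (a point): middle of the free end of the key's shank, 105 mm below the key's origin
- drill_a: teal cordless drill standing on its battery, 115 x 75 mm foot, 210 mm tall, behind the lathe; leave alone
- blank: square softwood turning blank 45 x 150 x 45 mm lying on the bench in front of the lathe; leave alone
- chisel: bench chisel 200 mm long, 32 mm high, lying on the bench between stand and rack; leave alone
- tape: yellow tape measure 72 x 38 x 68 mm high, behind the lathe; leave alone
- glue: white glue bottle, 60 mm across, 170 mm tall, behind the lathe; leave alone
- wax: tin of wax, 90 mm across, 70 mm tall, behind the lathe; leave alone
Not all that is in view belongs to the job. Leave any blue or green look-alike of the key alone.

How it is judged:
On the way, in this order (a step that is already met when the one before it is completed fails the run):
1. the tool rest sits flat on both ways of the bed, tongue and clamp bar in the gap, bar on the robot's side and its tailstock end 50 +-25 mm from the tailstock centre's tip (x of rest in the frame of lathe between -0.01 and 0.01 m and z of rest in the frame of lathe between 0.091 and 0.099 m and angle between rest's own z axis and vertical below 0.06 rad and angle between the y axis of rest and the y axis of lathe, either way round below 0.15 rad and x of rest_grip in the frame of lathe below -0.03 m and y of rest in the frame of tail_centre between 0.1 and 0.15 m), for 0.2 s.
2. the key's shank is in the clamp bolt's socket, at least 14 mm deep and upright, the rest still so seated (all of step 1 and z of key_tip in the frame of socket below -0.014 m and horizontal distance between key_tip and socket below 0.005 m and angle between key's own z axis and vertical below 0.12 rad), for 0.1 s.
3. the bolt is turned clockwise beyond 1.15 rad with the key in it (z of key_tip in the frame of socket below -0.014 m and horizontal distance between key_tip and socket below 0.005 m and angle between key's own z axis and vertical below 0.12 rad and value of joint bolt above 1.15 rad), for 0.1 s.
At the end, for the whole second after the job is handed in: Rest flat on both ways (4 mm; 10 mm of the gap's middle), bar along the bed (8 deg) on the robot's side, its tailstock end 50 +-25 mm from the tail centre's tip along the bed; bolt past 1.15 rad; key upright, hanging by its handle in its slot (5 mm in height, 10 mm across, 20 mm along); both still (all of step 1 and value of joint bolt above 1.15 rad and x of key in the frame of slot between -0.022 and 0.018 m and y of key in the frame of slot between -0.01 and 0.01 m and z of key in the frame of slot between -0.005 and 0.005 m and angle between key's own z axis and vertical below 0.1 rad and linear speed of each of rest, key below 0.02 m/s); the robot touches nothing.
It fails at once if a bystander is knocked over or moved by more than 40 mm (distance of any of drill_a, blank, chisel, tape, glue, wax from where it was at the start of the episode above 0.04 m or angle between any of drill_a, blank, chisel, tape, glue, wax's own z axis and vertical above 0.5 rad).
It fails at once if the tool rest is dropped onto the bed (faster than 0.4 m/s just above the ways) (x of rest in the frame of lathe between -0.04 and 0.04 m and z of rest in the frame of lathe between 0.06 and 0.11 m and linear speed of rest above 0.4 m/s).
It also fails if it takes over 72 s, if anything falls off the work surface, if the arm or the gripper's body presses on something with over 40 N, if the wrist force passes 120 N, or if a joint passes its speed limit or range.

## Working session

There is one attempt and no reset: what is moved stays moved. The work goes in short steps, Python scripts to look and compute and a tool call to move; the robot and the scene stay as the last step left them, time stands still between calls to the robot, and variables do not carry over. Pictures are saved under pics/ and viewed, about 8 in all and at most 12, crops included, and the job is handed in when it is done.

Besides the shell and the picture viewer there is one more tool, called after ">>>" as name(argument=value, ...), one argument or row to a line, values as JSON. drive_tool: Moves the arm, as the interface text tells. Its arguments: {"type":"object","properties":{"steps":{"type":"array","items":{"type":"array","items":{"type":"array","items":{"type":"number"}}}},"newtons":{"type":"number"}},"required":["steps"]}

```bash
mkdir -p pics; ls
cat > h.py <<'E'
import numpy as np, cv2
from plant import env
def snap(cam,fn=None,crop=None,scale=1):
    im=env.snapshot(cam)
    if fn:
        o=im[:,:,::-1]
        if crop: o=o[crop[1]:crop[3],crop[0]:crop[2]]
        if scale!=1: o=cv2.resize(o,None,fx=scale,fy=scale,interpolation=cv2.INTER_CUBIC)
        cv2.imwrite('pics/'+fn,o)
    return im
def proj(cam,p):
    m=env.camera_model(cam)
    return cv2.projectPoints(np.array(p,float).reshape(-1,3),np.array(m['rvec'],float),np.array(m['tvec'],float),np.array(m['mtx'],float),None)[0].reshape(-1,2)
def ray(cam,uv,z):
    m=env.camera_model(cam);R=cv2.Rodrigues(np.array(m['rvec'],float))[0];t=np.array(m['tvec'],float).ravel()
    c=-R.T@t;d=R.T@np.linalg.inv(np.array(m['mtx']))@np.array([uv[0],uv[1],1.])
    return c+d*(z-c[2])/d[2]
def spots(cam,names):
    for n in names:
        for r in env.spot_point(n,cam)[:3]:
            p=np.array(r['position']);print(cam,n,p.round(4),round(r['confidence'],2),'px',proj(cam,p)[0].round(0))
E
python3 - <<'E'
from h import *
print(env.sense())
snap('top','t0.png');spots('top',['lathe','tail_centre','drive_centre','rest','rest_grip','socket','slot','key','rack','stand','tailstock'])
snap('side','s0.png');spots('side',['tail_centre','drive_centre','rest','rest_grip','socket','slot','key','clamp_bar'])
E
```

```text
pics
{'t': 0.0, 'joints': array([ 9.30871773e-01,  2.45799936e-01,  1.55900440e+00,  8.89846225e-06,
        1.33866379e+00, -1.74099543e-01]), 'dq': array([ 0.00083942, -0.00095078,  0.00071348, -0.00089982, -0.00014161,
        0.00068589]), 'effort': array([ 4.26204388e-04, -4.15848792e+01, -3.14602447e+01,  6.84272870e-02,
        3.34432872e-02, -1.35540572e-04]), 'eef_pos': array([0.29161633, 0.58030363, 0.22935952]), 'tcp_rot': array([-1.74951118,  1.56892084, -2.21533825]), 'wrist_force': array([ 0.22194109, -0.20943104, -0.51089006]), 'torque': array([-0.02958535,  0.02514794,  0.01626775]), 'gripper_width': 0.9987566921261006}
top lathe [ 0.6113  0.0009 -0.0033] 0.64 px [297. 184.]
top tail_centre [ 0.6117 -0.1523  0.1965] 0.62 px [355. 174.]
top tail_centre [0.3828 0.2401 0.1038] 0.56 px [207. 265.]
top tail_centre [0.3846 0.2398 0.065 ] 0.33 px [211. 263.]
top drive_centre [0.613  0.1639 0.1959] 0.95 px [228. 175.]
top rest [0.3882 0.2374 0.0622] 0.65 px [212. 261.]
top rest_grip [0.3377 0.2267 0.084 ] 0.66 px [214. 280.]
top socket [0.3824 0.2424 0.1037] 0.77 px [206. 26
[... 676 characters left out ...]
 0.73 px [344. 203.]
side drive_centre [0.6151 0.1588 0.1985] 0.97 px [320. 145.]
side drive_centre [0.3863 0.241  0.1051] 0.36 px [254. 163.]
side rest [0.385  0.2432 0.0511] 0.94 px [255. 174.]
side rest_grip [0.3422 0.2276 0.079 ] 0.85 px [243. 172.]
side rest_grip [ 0.4312 -0.2085  0.1268] 0.74 px [290. 241.]
side rest_grip [0.7973 0.1555 0.003 ] 0.55 px [365. 183.]
side socket [0.3834 0.2407 0.0531] 0.64 px [255. 174.]
side socket [0.3839 0.2412 0.1068] 0.55 px [254. 162.]
side slot [ 0.426  -0.2088  0.1223] 0.97 px [288. 243.]
side key [ 0.2591 -0.4062  0.1062] 0.76 px [237. 314.]
side key [ 0.2648 -0.231   0.1059] 0.75 px [233. 262.]
side key [0.3866 0.2384 0.0305] 0.69 px [256. 179.]
```

View pics/t0.png

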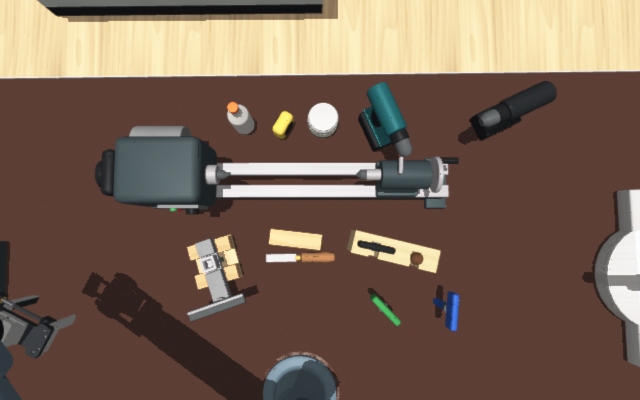

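Run:
```python
import cv2
o=cv2.imread('pics/s0.png')[100:360,170:470]
cv2.imwrite('pics/s0c.png',cv2.resize(o,None,fx=2.3,fy=2.3,interpolation=cv2.INTER_CUBIC))
```

```text
(no output)
```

View pics/s0c.png

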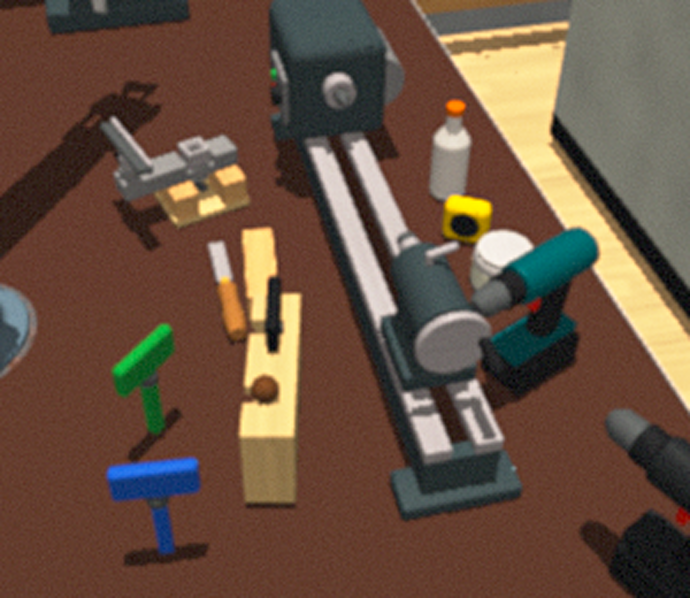

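The key is the black T at top pixel (376,247), hanging in the rack. The look-alikes are the green T (386,310) and the blue T (453,312), both standing on the bench. The side crop confirms the black one is in the slot, at about (275,315) in the crop. The rest is at top pixel (210,265), with its bar towards the robot and its yaw around +0.3.

```bash
cat >> h.py <<'E'
from scipy.spatial.transform import Rotation as Ro
def tool():
    s=env.sense();R=Ro.from_euler('xyz',s['tcp_rot']).as_matrix()
    print('t',round(s['t'],2),'pos',s['eef_pos'].round(4),'jawyaw',round(np.arctan2(R[1,1],R[0,1]),4),'x',R[:,0].round(3),'f',s['wrist_force'].round(1),'tq',s['torque'].round(2),'w',round(s['gripper_width']*94,1),'j6',s['joints'][5].round(2))
    return s,R
E
python3 - <<'E'
from h import *
s,R=tool();print(R.round(3),env.nose_length)
m=env.camera_model('wrist');Rc=cv2.Rodrigues(np.array(m['rvec']))[0]
print('cam',(-Rc.T@np.array(m['tvec']).ravel()).round(3),'fwd',Rc[2].round(3),'right',Rc[0].round(3))
# bar ends and bed edges check via top pixels
for uv in [(189,316),(243,298)]: print(ray('top',uv,0.153).round(4))
for uv,l in [((189,316),'a')]: pass
E
```

```text
t 1.05 pos [0.2919 0.5808 0.2304] jawyaw 1.105 x [-0. -0. -1.] f [-0.  -0.2  0.2] tq [ 0.04 -0.07 -0.03] w 93.9 j6 -0.17
[[-0.     0.449  0.893]
 [-0.     0.893 -0.449]
 [-1.    -0.    -0.   ]] 0.025
cam [0.229 0.61  0.385] fwd [ 0.214 -0.107 -0.971] right [ 0.448  0.894 -0.   ]
[0.2586 0.2708 0.153 ]
[0.3024 0.1333 0.153 ]
```

>>> drive_tool(
  steps=[
    [[8,-59,20,0.13,94],[16,-118,30,0.26,94],[24,-177,30,0.39,94],[32,-236,30,0.52,94],[40,-295,30,0.65,94],[48,-352,30,0.776,94],[48,-352,30,0.776,94],[48,-352,30,0.776,94]],
  ],
)

```text
t: 2.05
eef_pos: [0.34, 0.229, 0.2607]
tcp_rot: [0.511, 1.57, 0.821]
wrist_force: [0.5, 0.2, 0.4]
gripper_width: 0.998
```

Run:
```python
from h import *
tool()
snap('wrist','w1.png');spots('wrist',['rest','rest_grip','socket','stand'])
```

```text
t 2.05 pos [0.34   0.229  0.2607] jawyaw 1.8799 x [ 0.001  0.001 -1.   ] f [0.5 0.2 0.4] tq [ 0.09  0.   -0.02] w 93.8 j6 -1.57
wrist rest [0.3911 0.2406 0.055 ] 0.67 px [314. 229.]
wrist rest_grip [0.3376 0.2276 0.0767] 0.69 px [317. 192.]
wrist socket [0.3827 0.2391 0.1038] 0.61 px [314. 236.]
```

View pics/w1.png

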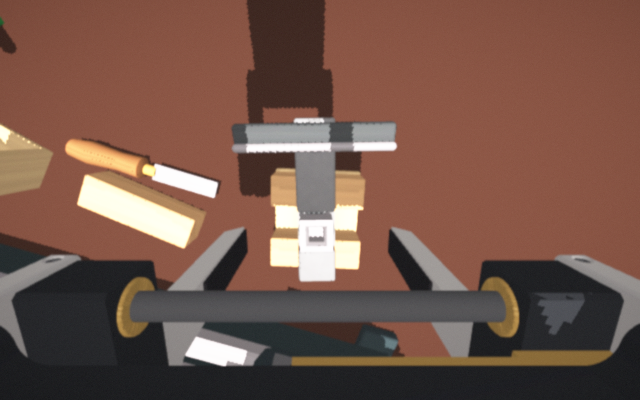

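The wrist view shows the rest aligned with the jaws. Its arm is centred at column ~316 and its bar is level at row ~147, so the yaw matches. I'll check the lateral offset by ray and descend.

Run:
```python
from h import *
im=snap('wrist')
a=ray('wrist',(297,190),.089);b=ray('wrist',(335,190),.089);print(a,b,np.linalg.norm(a-b),(a+b)/2)
a=ray('wrist',(234,150),.149);b=ray('wrist',(396,149),.149);print(a,b,np.linalg.norm(a-b),(a+b)/2, np.arctan2(*(a-b)[:2][::-1]))
s=[ray('wrist',p,.103) for p in [(299,213),(333,213),(298,243),(334,243)]];print('head',np.mean(s,0))
```

```text
[0.34035639 0.20401785 0.089     ] [0.32681394 0.24588144 0.089     ] 0.043999528376702596 [0.33358517 0.22494964 0.089     ]
[0.31004446 0.13896604 0.149     ] [0.26366291 0.27944178 0.149     ] 0.14793471767029412 [0.28685368 0.20920391 0.149     ] -1.2518911090832863
head [0.37333887 0.23782915 0.103     ]
```

>>> drive_tool(
  steps=[
    [[0,-2,-55,0.01,94],[0,-2,-110,0.01,94],[0,-2,-155,0.01,94],[0,-2,-173,0.01,94],[0,-2,-173,0.01,94],[0,-2,-173,0.01,30],[0,-2,-173,0.01,30],[0,-2,-173,0.01,30],[0,-2,-173,0.01,30],[0,-2,-173,0.01,30]],
  ],
  newtons=55,
)

```text
t: 3.6
eef_pos: [0.34, 0.2268, 0.0876]
tcp_rot: [-0.036, 1.571, 0.284]
wrist_force: [-0.3, 0.2, -0.5]
gripper_width: 0.503
```

>>> drive_tool(
  steps=[
    [[0,0,10,0,30],[0,0,25,0,30],[0,0,50,0,30],[0,0,80,0,30],[0,0,110,0,30],[0,0,110,0,30]],
  ],
)

```text
t: 4.35
eef_pos: [0.3413, 0.2272, 0.2]
tcp_rot: [-0.012, 1.565, 0.309]
wrist_force: [-0.3, 0.3, -8.0]
gripper_width: 0.484
```

Run:
```python
from h import *
tool()
snap('side','s2.png',(170,80,470,330),2.3)
spots('side',['rest','rest_grip','socket','tail_centre','drive_centre'])
snap('wrist');spots('wrist',['rest','socket','rest_grip'])
snap('top');spots('top',['tail_centre','drive_centre'])
```

```text
t 4.35 pos [0.3413 0.2272 0.2   ] jawyaw 1.8911 x [ 0.006  0.002 -1.   ] f [-0.3  0.3 -8. ] tq [ 0.06  0.09 -0.03] w 45.5 j6 -1.58
side rest [0.3845 0.2421 0.1671] 0.73 px [252. 149.]
side rest_grip [0.3422 0.2274 0.1903] 0.81 px [240. 147.]
side socket [0.3904 0.2405 0.1414] 0.5 px [255. 155.]
side socket [0.387  0.2455 0.2188] 0.44 px [252. 136.]
side socket [ 0.6073  0.0019 -0.0027] 0.4 px [328. 217.]
side tail_centre [ 0.6102 -0.1524  0.1911] 0.61 px [344. 203.]
side tail_centre [0.3844 0.2426 0.0044] 0.24 px [256. 184.]
side drive_centre [0.6151 0.1591 0.2005] 0.84 px [320. 145.]
side drive_centre [0.3875 0.2396 0.1641] 0.75 px [253. 150.]
wrist rest [0.3851 0.239  0.164 ] 0.58 px [315. 300.]
wrist socket [0.3822 0.2396 0.2086] 0.72 px [317. 338.]
wrist rest_grip [0.3372 0.231  0.183 ] 0.97 px [327. 248.]
top tail_centre [ 0.6103 -0.1488  0.1965] 0.85 px [353. 175.]
top tail_centre [0.3388 0.2246 0.1905] 0.53 px [203. 286.]
top drive_centre [0.615  0.1611 0.1958] 0.62 px [229. 174.]
```

View pics/s2.png

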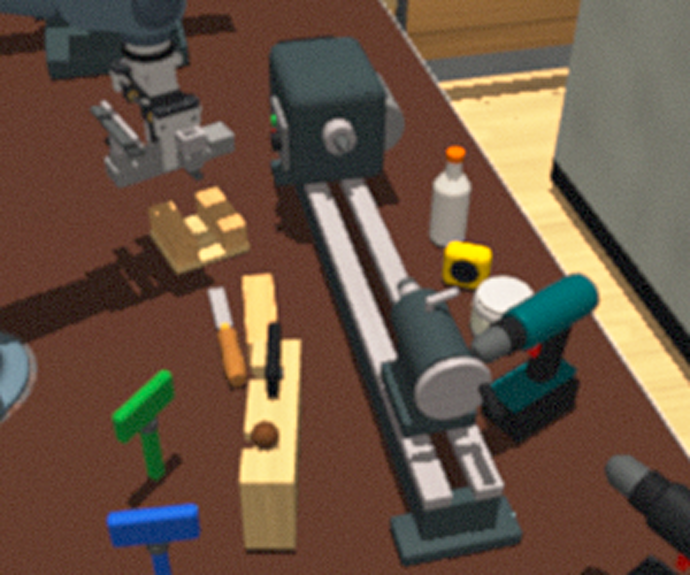

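Run:
```python
from h import *
im=snap('top').astype(float).mean(2)
for u in range(235,356,15):
    col=im[155:210,u-1:u+2].mean(1)
    b=col>130; idx=np.where(np.diff(b.astype(int))!=0)[0]
    e=[]
    for i in idx:
        v=155+i+(130-col[i])/(col[i+1]-col[i]); e.append(ray('top',(u,v),.095)[:2].round(4).tolist())
    print(u,e)
```

```text
235 [[0.6628, 0.1675], [0.6289, 0.1674], [0.601, 0.1673], [0.5667, 0.1672]]
250 [[0.6628, 0.1258], [0.6284, 0.1258], [0.6009, 0.1258], [0.5666, 0.1258]]
265 [[0.6624, 0.0841], [0.6279, 0.0842], [0.6006, 0.0843], [0.5661, 0.0843]]
280 [[0.662, 0.0425], [0.6274, 0.0427], [0.6002, 0.0428], [0.5657, 0.0429]]
295 [[0.6615, 0.0008], [0.627, 0.0011], [0.5998, 0.0013], [0.5652, 0.0015]]
310 [[0.661, -0.0408], [0.6266, -0.0405], [0.5993, -0.0402], [0.5649, -0.0399]]
325 [[0.6606, -0.0825], [0.6262, -0.082], [0.5988, -0.0817], [0.5645, -0.0813]]
340 [[0.6601, -0.1241], [0.6258, -0.1236], [0.5984, -0.1232], [0.5641, -0.1226]]
355 [[0.6596, -0.1657], [0.6258, -0.1651], [0.5975, -0.1646], [0.5637, -0.164]]
```

The bed gap's centre is x = 0.613 at y = -0.027, with the lathe yawed -0.009, so the bolt target is (0.613, -0.027). I'll carry the rest over.

>>> drive_tool(
  steps=[
    [[20,-23,0,-0.03,30],[51,-57,0,-0.075,30],[84,-94,0,-0.12,30],[118,-132,0,-0.17,30],[152,-170,0,-0.22,30],[184,-206,0,-0.27,30],[210,-235,0,-0.31,30],[224,-251,0,-0.329,30],[226,-254,0,-0.329,30],[226,-254,0,-0.329,30]],
  ],
)

```text
t: 6.3
eef_pos: [0.5653, -0.0265, 0.1971]
tcp_rot: [2.614, 1.569, 2.605]
wrist_force: [0.0, 0.3, -6.4]
gripper_width: 0.485
```

Run:
```python
from h import *
tool()
snap('wrist','w2.png');spots('wrist',['rest','socket','rest_grip','tail_centre'])
snap('side');spots('side',['rest','socket','rest_grip','tail_centre','clamp_bar'])
```

```text
t 6.3 pos [ 0.5653 -0.0265  0.1971] jawyaw 1.5627 x [-0.001  0.001 -1.   ] f [ 0.   0.3 -6.4] tq [0.06 0.04 0.  ] w 45.6 j6 -1.81
wrist rest [ 0.6128 -0.0241  0.1652] 0.78 px [323. 300.]
wrist socket [ 0.6127 -0.0259  0.2108] 0.97 px [321. 344.]
wrist rest_grip [ 0.5627 -0.0273  0.1838] 0.74 px [318. 245.]
wrist rest_grip [ 0.6099 -0.1479  0.1921] 0.46 px [129. 320.]
wrist tail_centre [ 0.6106 -0.1498  0.1946] 0.7 px [124. 323.]
wrist tail_centre [ 0.448   0.0069 -0.0019] 0.45 px [347.  91.]
side rest [ 0.6146 -0.028   0.1642] 0.59 px [334. 185.]
side socket [ 0.6164 -0.0273  0.2138] 0.45 px [335. 172.]
side socket [ 6.091e-01 -1.000e-04 -3.300e-03] 0.15 px [329. 218.]
side rest_grip [ 0.5662 -0.0277  0.1907] 0.73 px [320. 180.]
side tail_centre [ 0.6119 -0.1514  0.193 ] 0.95 px [345. 202.]
side tail_centre [ 0.7977 -0.0787  0.0023] 0.72 px [387. 223.]
side tail_centre [ 0.6132 -0.0283  0.1404] 0.58 px [333. 191.]
side clamp_bar [ 0.6149 -0.0301  0.1381] 0.73 px [334. 191.]
side clamp_bar [ 0.3885 -0.0008  0.0025] 0.67 px [267. 227.]
```

View pics/w2.png

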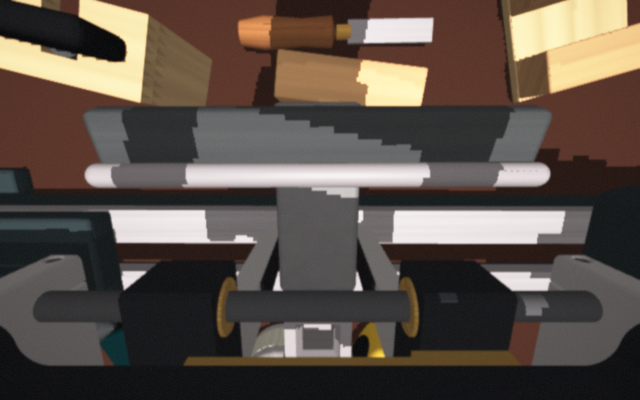

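>>> drive_tool(
  steps=[
    [[1,0,-15,0,30],[1,0,-32,0,30],[1,0,-46,0,30],[1,0,-56,0,30],[1,0,-62,0,30],[1,0,-66,0,30],[1,0,-69,0,30],[1,0,-71,0,30],[1,0,-73,0,30]],
  ],
)

```text
t: 7.98
eef_pos: [0.5672, -0.0273, 0.1259]
tcp_rot: [-2.751, 1.571, -2.759]
wrist_force: [-7.2, 1.1, 9.4]
gripper_width: 0.483
```

Run:
```python
from h import *
tool()
snap('side','s3.png',(260,120,420,250),4);spots('side',['rest','socket','rest_grip'])
```

```text
t 7.97 pos [ 0.5672 -0.0273  0.1259] jawyaw 1.5622 x [-0. -0. -1.] f [-7.2  1.1  9.4] tq [0.41 1.41 0.04] w 45.4 j6 -1.81
side rest [ 0.615  -0.0292  0.0908] 0.74 px [333. 202.]
side socket [ 0.6193 -0.0265  0.1412] 0.52 px [335. 190.]
side rest_grip [ 0.5664 -0.0295  0.1187] 0.96 px [320. 198.]
```

>>> drive_tool(
  steps=[
    [[-1,0,1,0,60],[-1,0,1,0,80],[-1,0,1,0,80]],
  ],
)

```text
t: 8.55
eef_pos: [0.5666, -0.0274, 0.1261]
tcp_rot: [-0.205, 1.569, -0.213]
wrist_force: [-0.3, -1.1, 0.1]
gripper_width: 0.771
```

Run:
```python
from h import *
tool()
snap('side','s3.png',(260,120,420,250),4);spots('side',['rest','socket','rest_grip'])
```

```text
t 8.55 pos [ 0.5666 -0.0274  0.1261] jawyaw 1.562 x [ 0.002 -0.    -1.   ] f [-0.3 -1.1  0.1] tq [0.1  0.01 0.03] w 72.5 j6 -1.81
side rest [ 0.6182 -0.0284  0.1432] 0.74 px [335. 190.]
side rest [ 0.6121 -0.029   0.0917] 0.62 px [333. 202.]
side socket [ 0.615  -0.0269  0.1406] 0.68 px [334. 190.]
side rest_grip [ 0.5681 -0.0283  0.1175] 0.66 px [320. 198.]
```

View pics/s3.png

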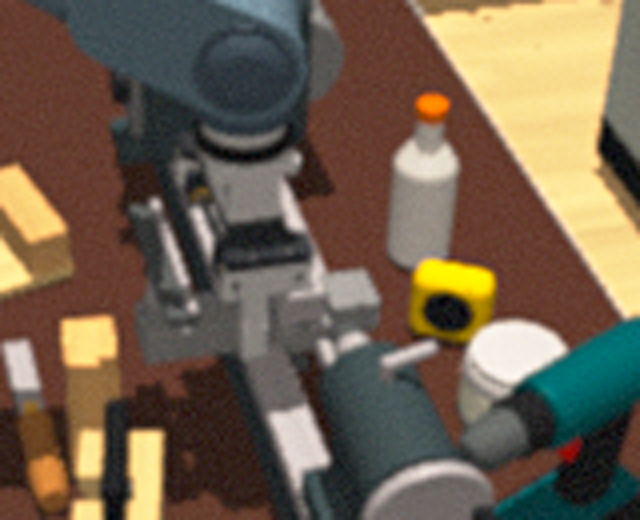

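The rest sits seated on the bed. Next I go to the black key, with the jaws to close across its 18 mm handle.

>>> drive_tool(
  steps=[
    [[-1,0,25,0,90],[-1,0,80,0,90],[-5,-5,130,-0.1,90],[-30,-40,165,-0.28,90],[-60,-78,175,-0.46,90],[-90,-115,175,-0.64,90],[-120,-153,175,-0.82,90],[-140,-180,175,-1.0,90],[-140,-180,175,-1.18,90],[-140,-180,175,-1.36,90]],
  ],
)

```text
t: 10.0
eef_pos: [0.4256, -0.2077, 0.3005]
tcp_rot: [0.802, 1.571, -0.574]
wrist_force: [0.4, -0.3, -0.2]
gripper_width: 0.958
```

>>> drive_tool(
  steps=[
    [[0,0,0,-0.18,70],[0,0,0,-0.36,70],[0,0,0,-0.42,70],[0,0,0,-0.42,70]],
  ],
)

```text
t: 10.5
eef_pos: [0.4259, -0.2072, 0.3004]
tcp_rot: [0.921, 1.571, -0.867]
wrist_force: [-0.9, -2.3, 0.8]
gripper_width: 0.746
```

Run:
```python
from h import *
tool()
snap('wrist','w3.png');spots('wrist',['key','slot','key_tip','rack','socket'])
snap('top');spots('top',['rest','socket','key','slot','rack'])
```

```text
t 10.5 pos [ 0.4259 -0.2072  0.3004] jawyaw -0.2173 x [ 0. -0. -1.] f [-0.9 -2.3  0.8] tq [-0.04  0.06 -0.02] w 70.1 j6 -0.48
wrist key [ 0.4313 -0.2067  0.1268] 0.84 px [322. 192.]
wrist key [ 0.2575 -0.403   0.1071] 0.83 px [232. 346.]
wrist key [ 0.2665 -0.231   0.1035] 0.78 px [202. 233.]
wrist slot [ 0.4235 -0.2096  0.127 ] 0.82 px [316. 195.]
wrist key_tip [ 0.2648 -0.2292  0.0008] 0.67 px [225. 211.]
wrist key_tip [ 0.4446  0.0066 -0.0015] 0.25 px [298.  28.]
wrist rack [ 0.4118 -0.2623 -0.0007] 0.92 px [317. 211.]
top rest [ 0.6143 -0.0308  0.099 ] 0.95 px [307. 179.]
top socket [ 0.611  -0.0273  0.142 ] 0.77 px [305. 178.]
top socket [0.6134 0.1589 0.1972] 0.45 px [229. 175.]
top key [ 0.4282 -0.2074  0.1199] 0.61 px [373. 246.]
top key [ 0.264  -0.2345  0.0982] 0.38 px [383. 307.]
top slot [ 0.4213 -0.2072  0.1276] 0.94 px [374. 249.]
top rack [ 4.154e-01 -2.603e-01  3.000e-04] 0.94 px [385. 248.]
```

View pics/w3.png

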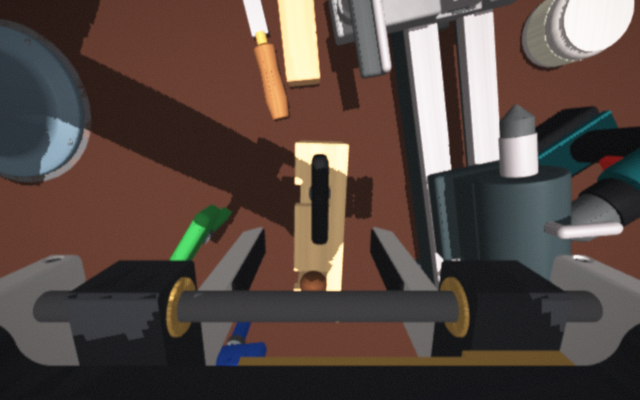

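The black key's handle runs at columns 312–328, rows 154–243, vertical in the image and so aligned with the jaws. I'll refine its pose by ray.

Run:
```python
from h import *
im=snap('wrist').astype(int)
m=(im.max(2)<60);m[:150]=0;m[246:]=0;m[:,:305]=0;m[:,335:]=0
n,l,st,c=cv2.connectedComponentsWithStats(m.astype(np.uint8));k=1+st[1:,4].argmax();print(st[k],c[k])
ys,xs=np.where(l==k);
for r in range(160,245,12):
    q=xs[ys==r];print(r,q.min(),q.max(),end='; ')
a=ray('wrist',(c[k][0],165),.171);b=ray('wrist',(c[k][0],235),.171);print(a,b,np.arctan2(*(a-b)[:2][::-1])-np.pi/2)
t=ray('wrist',(c[k][0],154),.171);u=ray('wrist',(c[k][0],243),.171);print(t,u,(t+u)/2,np.linalg.norm(t-u))
```

```text
[ 310  155   19   89 1399] [319.37169407 198.95282345]
160 313 326; 172 312 327; 184 312 327; 196 311 328; 208 312 327; 220 312 327; 232 312 326; Traceback (most recent call last):
  File "<stdin>", line 7, in <module>
    return umr_minimum(a, axis, None, out, keepdims, initial, where)
ValueError: zero-size array to reduction operation minimum which has no identity
```

Run:
```python
from h import *
for z in (.171,.15):
    t=ray('wrist',(319.4,155),z);u=ray('wrist',(319.4,243.5),z);print(t,u,(t+u)/2,np.linalg.norm(t-u),np.arctan2(*(t-u)[:2][::-1])-np.pi/2)
```

```text
[ 0.43724958 -0.16161781  0.171     ] [ 0.41748404 -0.2519338   0.171     ] [ 0.42736681 -0.20677581  0.171     ] 0.09245353097002043 -0.21545191441015588
[ 0.43707041 -0.16313298  0.15      ] [ 0.41584196 -0.26013357  0.15      ] [ 0.42645618 -0.21163327  0.15      ] 0.09929633365151355 -0.21545191441015565
```

>>> drive_tool(
  steps=[
    [[1,0,-55,0,70],[1,0,-105,0,70],[1,0,-135,0,70],[1,0,-144,0,70],[1,0,-144,0,5],[1,0,-144,0,5],[1,0,-144,0,5],[1,0,-144,0,5],[1,0,-144,0,5],[1,0,-144,0,5]],
  ],
  newtons=55,
)

```text
t: 12.4
eef_pos: [0.4272, -0.2074, 0.1567]
tcp_rot: [1.329, 1.57, -0.46]
wrist_force: [0.0, -0.5, 0.5]
gripper_width: 0.19
```

>>> drive_tool(
  steps=[
    [[0,0,30,0,5],[0,0,85,0,5],[0,0,145,0,5],[0,0,195,0,5],[25,25,198,0.04,5],[65,63,198,0.08,5],[108,105,198,0.12,5],[150,146,198,0.157,5],[186,180,198,0.157,5],[186,180,198,0.157,5]],
  ],
)

```text
t: 13.65
eef_pos: [0.6138, -0.0248, 0.3525]
tcp_rot: [-1.823, 1.568, 2.832]
wrist_force: [-0.5, -0.2, -1.3]
gripper_width: 0.185
```

Run:
```python
from h import *
tool()
snap('wrist','w4.png');spots('wrist',['key','key_tip','socket','rest','rest_grip'])
snap('side','s4.png',(270,100,400,220),4);spots('side',['key','key_tip','socket','rest'])
snap('top');spots('top',['key','socket','rest'])
a=cv2.imread('pics/w4.png');b=cv2.imread('pics/s4.png')
b=cv2.resize(b,(433,400));cv2.imwrite('pics/c4.png',np.hstack([a[:,150:517],b]))
```

```text
t 13.65 pos [ 0.6138 -0.0248  0.3525] jawyaw -0.0571 x [-0.003  0.001 -1.   ] f [-0.5 -0.2 -1.3] tq [-0.13  0.1  -0.02] w 17.4 j6 -0.17
wrist key [ 0.6149 -0.0249  0.3187] 0.57 px [322. 230.]
wrist key [ 0.2667 -0.2311  0.1064] 0.57 px [111. 320.]
wrist key_tip [ 0.2647 -0.2287  0.0025] 0.66 px [147. 286.]
wrist rest [ 0.6155 -0.0302  0.0922] 0.56 px [320. 182.]
wrist rest_grip [ 0.5646 -0.0256  0.1163] 0.77 px [284. 184.]
side key [ 0.2645 -0.2319  0.1047] 0.97 px [233. 262.]
side key [ 0.6139 -0.0301  0.0898] 0.73 px [333. 203.]
side key [ 0.2613 -0.4041  0.1083] 0.61 px [238. 312.]
side key_tip [ 0.256  -0.4044  0.0006] 0.97 px [240. 337.]
side key_tip [ 0.6111 -0.0287  0.2182] 0.8 px [334. 172.]
side key_tip [ 0.2644 -0.2277  0.0026] 0.56 px [237. 284.]
side socket [ 0.6194 -0.0263  0.1443] 0.5 px [335. 189.]
side rest [ 0.6173 -0.0302  0.089 ] 0.67 px [334. 203.]
top key [ 0.257  -0.4005  0.1081] 0.66 px [446. 310.]
top key [ 0.2647 -0.2321  0.0973] 0.63 px [382. 307.]
top socket [ 0.6112 -0.1523  0.1978] 0.61 px [355. 174.]
```

View pics/c4.png

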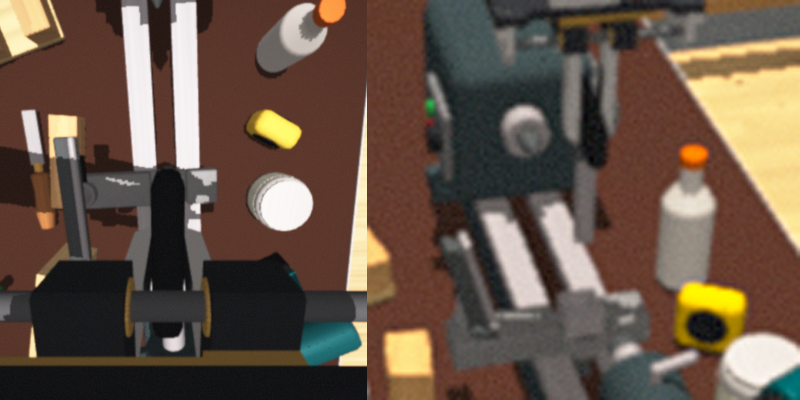

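The key hangs upright in the jaws, and its handle hides the socket from the wrist camera. I'll get the bolt axis from the edges of the rest's arm in the wrist view.

Run:
```python
from h import *
im=cv2.imread('pics/w4.png')
o=cv2.resize(im[155:225,220:390],None,fx=4.7,fy=4.7,interpolation=cv2.INTER_CUBIC);cv2.imwrite('pics/w4c.png',o)
exp=lambda bx,by:np.array([[bx+.066,by+.023,.127],[bx+.066,by-.023,.127],[bx+.019,by+.019,.141],[bx+.019,by-.019,.141],[bx-.019,by+.019,.141],[bx-.019,by-.019,.141],[bx-.045,by+.023,.127],[bx-.045,by-.023,.127]])
print(((proj('wrist',exp(.6128,-.0275))-[220,155])*4.7).round(0).tolist())
```

```text
[[689.0, 48.0], [692.0, 206.0], [526.0, 78.0], [533.0, 213.0], [388.0, 86.0], [397.0, 221.0], [298.0, 71.0], [312.0, 228.0]]
```

View pics/w4c.png

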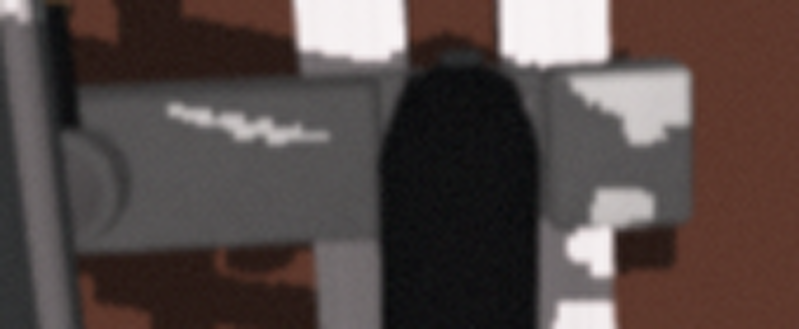

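Run:
```python
from h import *
tool()
im=snap('wrist','w5.png')
tool()
exp=lambda bx,by:np.array([[bx+.066,by+.023,.127],[bx+.066,by-.023,.127],[bx-.055,by+.023,.127],[bx-.055,by-.023,.127]])
print(proj('wrist',exp(.6128,-.0275)).round(1).tolist())
g=im.astype(int)
for c in (270,280,290,355,362):
    print(c,[ (r,g[r,c-1:c+2].mean(0).round().astype(int).tolist()) for r in range(164,176)]); print('   ',[ (r,g[r,c-1:c+2].mean(0).round().astype(int).tolist()) for r in range(198,212)])
```

```text
t 14.4 pos [ 0.6129 -0.0273  0.3545] jawyaw -0.0612 x [ 0.  0. -1.] f [-0.3  0.  -2.7] tq [-0.07  0.03  0.04] w 17.6 j6 -0.17
t 14.45 pos [ 0.6129 -0.0273  0.3545] jawyaw -0.061 x [ 0. -0. -1.] f [-0.9 -0.6 -2.3] tq [-0.04  0.07  0.01] w 17.3 j6 -0.17
[[366.6, 165.2], [367.2, 198.8], [275.9, 170.6], [279.1, 204.0]]
270 [(164, [41, 26, 21]), (165, [41, 26, 22]), (166, [41, 25, 21]), (167, [42, 26, 22]), (168, [41, 27, 23]), (169, [49, 38, 36]), (170, [57, 52, 51]), (171, [65, 62, 61]), (172, [73, 72, 71]), (173, [81, 79, 79]), (174, [83, 81, 82]), (175, [85, 83, 84])]
    [(198, [83, 81, 81]), (199, [83, 81, 82]), (200, [83, 80, 80]), (201, [83, 81, 81]), (202, [83, 82, 82]), (203, [82, 80, 80]), (204, [74, 71, 70]), (205, [60, 53, 51]), (206, [45, 33, 30]), (207, [41, 27, 23]), (208, [42, 27, 22]), (209, [41, 27, 23]), (210, [43, 27, 22]), (211, [48, 29, 24])]
280 [(164, [42, 26, 22]), (165, [40, 25, 21]), (166, [41, 27, 22]), (167, [41, 26, 23]), (168, [45, 34, 30]), (169, [54, 47, 45]), (170, [61, 59, 59]), (171, [69, 68, 68]), (172, [77, 74, 75]), (173, [83, 81, 81]), (174, [87, 8
[... 1392 characters left out ...]
2, 27, 22]), (207, [41, 26, 22]), (208, [43, 27, 24]), (209, [41, 25, 20]), (210, [44, 28, 22]), (211, [57, 36, 28])]
362 [(164, [88, 60, 50]), (165, [83, 66, 62]), (166, [93, 87, 87]), (167, [134, 130, 129]), (168, [175, 171, 170]), (169, [196, 190, 190]), (170, [203, 198, 197]), (171, [204, 199, 198]), (172, [202, 197, 198]), (173, [203, 197, 198]), (174, [203, 198, 198]), (175, [203, 197, 198])]
    [(198, [83, 81, 81]), (199, [76, 73, 73]), (200, [65, 56, 54]), (201, [53, 37, 33]), (202, [50, 32, 26]), (203, [51, 32, 26]), (204, [57, 36, 29]), (205, [62, 37, 30]), (206, [63, 39, 32]), (207, [63, 38, 31]), (208, [65, 40, 32]), (209, [66, 40, 32]), (210, [73, 44, 35]), (211, [85, 51, 41])]
```

Once the arm settled, the edges put the bolt at about (0.613, -0.028), right under the key. I'll descend to the mouth and insert.

>>> drive_tool(
  steps=[
    [[0,-1,-35,0,5],[0,-1,-65,0,5],[0,-1,-73,0,5],[0,-1,-77,0,5],[0,-1,-80,0,5],[0,-1,-83,0,5],[0,-1,-86,0,5],[0,-1,-88,0,5]],
  ],
)

```text
t: 15.45
eef_pos: [0.6131, -0.0282, 0.2665]
tcp_rot: [1.47, 1.57, -0.162]
wrist_force: [0.2, 0.1, -1.8]
gripper_width: 0.188
```

Run:
```python
from h import *
tool()
```

```text
t 15.45 pos [ 0.6131 -0.0282  0.2665] jawyaw -0.061 x [ 0. -0. -1.] f [ 0.2  0.1 -1.8] tq [-0.04  0.01  0.03] w 17.7 j6 -0.17
```

The tip is 11 mm deep with no contact force, so it is in the socket. Next I go to about 20 mm.

>>> drive_tool(
  steps=[
    [[0,0,-4,0,5],[0,0,-7,0,5],[0,0,-9,0,5],[0,0,-9,0,5],[0,0,-9,0,5]],
  ],
)

```text
t: 16.08
eef_pos: [0.613, -0.0282, 0.2574]
tcp_rot: [1.733, 1.571, 0.102]
wrist_force: [1.1, -0.2, -3.5]
gripper_width: 0.186
```

Run:
```python
from h import *
tool();snap('side','s6.png',(290,120,390,210),6)
```

```text
t 16.07 pos [ 0.613  -0.0282  0.2574] jawyaw -0.061 x [ 0.  0. -1.] f [ 1.1 -0.2 -3.5] tq [-0.07 -0.29  0.04] w 17.5 j6 -0.17
```

View pics/s6.png

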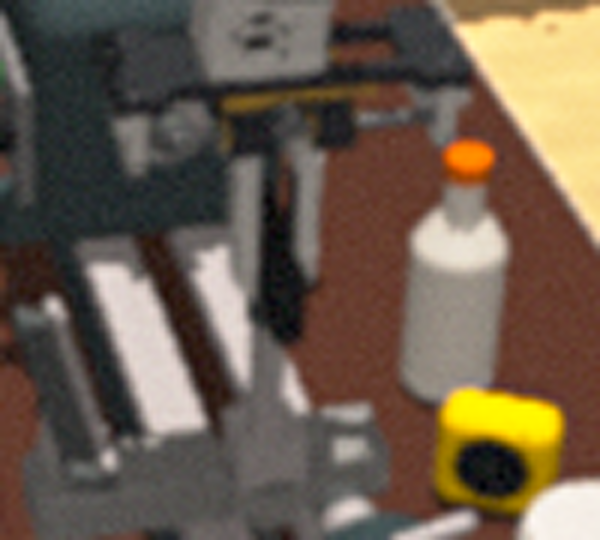

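The key is in the socket, tip about 20 mm deep. I'll turn it clockwise while watching the torque.

>>> drive_tool(
  steps=[
    [[0,0,0,-0.12,5],[0,0,0,-0.27,5],[0,0,0,-0.42,5],[0,0,0,-0.57,5],[0,0,0,-0.72,5],[0,0,0,-0.87,5],[0,0,0,-1.02,5],[0,0,0,-1.17,5],[0,0,0,-1.3,5],[0,0,0,-1.3,5]],
  ],
)

```text
t: 17.38
eef_pos: [0.6131, -0.0284, 0.2576]
tcp_rot: [2.223, 1.57, -0.707]
wrist_force: [1.3, -0.3, -3.5]
gripper_width: 0.189
```

Run:
```python
from h import *
tool()
```

```text
t 17.38 pos [ 0.6131 -0.0284  0.2576] jawyaw -1.3595 x [ 0.001 -0.001 -1.   ] f [ 1.3 -0.3 -3.5] tq [-0.24 -0.26 -0.08] w 17.8 j6 1.13
```

>>> drive_tool(
  steps=[
    [[0,0,0,-0.05,5],[0,0,0,-0.1,5],[0,0,0,-0.15,5],[0,0,0,-0.15,5]],
  ],
)

```text
t: 17.88
eef_pos: [0.6131, -0.0285, 0.2576]
tcp_rot: [2.463, 1.57, -0.617]
wrist_force: [2.3, -1.0, -2.5]
gripper_width: 0.19
```

Run:
```python
from h import *
tool()
```

```text
t 17.88 pos [ 0.6131 -0.0285  0.2576] jawyaw -1.5088 x [ 0.001 -0.    -1.   ] f [ 2.3 -1.  -2.5] tq [-0.26 -0.35  0.06] w 17.9 j6 1.28
```

>>> drive_tool(
  steps=[
    [[0,0,0,-0.04,5],[0,0,0,-0.08,5],[0,0,0,-0.08,5]],
  ],
)

```text
t: 18.25
eef_pos: [0.6131, -0.0284, 0.2576]
tcp_rot: [2.576, 1.57, -0.584]
wrist_force: [2.6, -1.1, -2.9]
gripper_width: 0.187
```

Run:
```python
from h import *
tool()
```

```text
t 18.25 pos [ 0.6131 -0.0284  0.2576] jawyaw -1.589 x [ 0.001 -0.    -1.   ] f [ 2.6 -1.1 -2.9] tq [-0.32 -0.35 -0.02] w 17.6 j6 1.36
```

>>> drive_tool(
  steps=[
    [[0,0,0,-0.05,5],[0,0,0,-0.08,5],[0,0,0,-0.08,5]],
  ],
)

```text
t: 18.62
eef_pos: [0.6128, -0.0289, 0.2576]
tcp_rot: [1.385, 1.569, -1.856]
wrist_force: [0.6, -3.6, -2.5]
gripper_width: 0.189
```

Run:
```python
from h import *
tool()
snap('side','s7.png',(290,120,390,210),6)
```

```text
t 18.62 pos [ 0.6128 -0.0289  0.2576] jawyaw -1.67 x [-0.    -0.002 -1.   ] f [ 0.6 -3.6 -2.5] tq [-1.15  0.02  0.09] w 17.7 j6 1.44
```

View pics/s7.png

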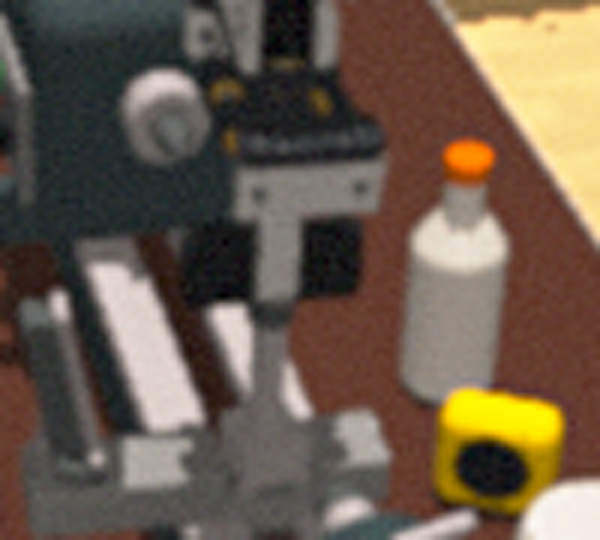

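The key turned with the gripper, and a side load built up at the stop (beyond -1.57 rad). I'll relax within the play, lift out and carry the key back to the rack.

>>> drive_tool(
  steps=[
    [[0,0,0,0.1,5],[0,0,0,0.1,5],[0,0,15,0.1,5],[0,0,40,0.1,5],[0,0,80,0.1,5],[0,0,100,0.2,5],[-30,-29,100,0.37,5],[-70,-68,100,0.54,5],[-110,-107,100,0.71,5],[-150,-146,100,0.88,5]],
  ],
)

```text
t: 19.92
eef_pos: [0.4622, -0.1738, 0.3586]
tcp_rot: [-3.069, 1.569, 0.856]
wrist_force: [0.3, -0.7, -2.9]
gripper_width: 0.187
```

>>> drive_tool(
  steps=[
    [[-20,-18,0,0.15,5],[-36,-33,0,0.3,5],[-36,-33,0,0.45,5],[-36,-33,0,0.57,5],[-36,-33,0,0.57,5],[-36,-33,0,0.57,5],[-36,-33,0,0.57,5]],
  ],
)

```text
t: 20.8
eef_pos: [0.4276, -0.2065, 0.3577]
tcp_rot: [3.128, 1.57, 1.333]
wrist_force: [-0.6, 0.0, -2.3]
gripper_width: 0.191
```

Run:
```python
from h import *
s,R=tool()
im=snap('wrist').astype(int)
m=(im.max(2)<45).astype(np.uint8);m[370:]=0
n,l,st,c=cv2.connectedComponentsWithStats(m)
for k in 1+np.argsort(-st[1:,4])[:5]: print(st[k],c[k].round(1))
print('expected handle top ends',proj('wrist',[s['eef_pos']+np.array([0,0,.0143])+sg*.0475*np.array([-R[1,1],R[0,1],0]) for sg in(1,-1)]).round(1).tolist())
k=l[215:245,300:345].max();
g=im.max(2)
for r in range(170,300,15): 
    q=np.where(g[r,270:370]<50)[0]+270; print(r,(q.min(),q.max()) if len(q) else None)
cv2.imwrite('pics/w8.png',im[:,:,::-1].astype(np.uint8))
spots('wrist',['slot','key','rack'])
snap('side');spots('side',['slot','key','key_tip','rest','socket'])
snap('top');spots('top',['rest','socket','slot'])
```

```text
t 20.8 pos [ 0.4276 -0.2065  0.3577] jawyaw -0.2243 x [ 0.  0. -1.] f [-0.6  0.  -2.3] tq [-0.05  0.07  0.  ] w 18.0 j6 -0.47
[  351    45   106   311 10291] [401.7 272.3]
[ 181  261  104   96 7893] [235.  310.4]
[   0    0  158  139 7250] [73.7 36.5]
[ 294  170   48  123 4219] [317.3 235.4]
[   0  324  640   46 4200] [331.6 361.1]
expected handle top ends [[319.1, 175.3], [318.7, 340.9]]
170 (np.int64(270), np.int64(323))
185 (np.int64(270), np.int64(364))
200 (np.int64(270), np.int64(364))
215 (np.int64(281), np.int64(333))
230 (np.int64(302), np.int64(333))
245 (np.int64(300), np.int64(335))
260 (np.int64(298), np.int64(337))
275 (np.int64(270), np.int64(369))
290 (np.int64(270), np.int64(369))
wrist slot [ 0.4247 -0.2074  0.1257] 0.94 px [316. 185.]
wrist key [ 0.2673 -0.2283  0.1034] 0.77 px [216. 219.]
side slot [ 0.4235 -0.2057  0.124 ] 0.7 px [287. 242.]
side key [ 0.261  -0.4061  0.1091] 0.91 px [238. 313.]
side key [ 0.4317 -0.2073  0.3272] 0.87 px [287. 186.]
side key [ 0.2636 -0.2284  0.1027] 0.82 px [233. 262.]
side key_tip [ 0.4279 -0.2053  0.2212] 0.89 px [287. 216.]
side key_tip [ 0.2551 -0.4043 -0.0009] 0.72 px [240. 337.]
side key_tip [ 0.4251 -0.2077  0.1213] 0.64 px [288. 243.]
side rest [ 0.613  -0.0292  0.0893] 0.97 px [333. 203.]
side rest [ 0.6097 -0.1502  0.1918] 0.64 px [344. 202.]
side rest [ 0.3866 -0.0022  0.0043] 0.22 px [266. 227.]
side socket [ 0.6158 -0.0284  0.1401] 0.57 px [334. 191.]
top rest [ 0.6114 -0.0298  0.0997] 0.83 px [306. 180.]
top rest [ 0.6097 -0.2688  0.0915] 0.57 px [392. 180.]
top socket [ 0.6117 -0.0293  0.1429] 0.52 px [306. 178.]
top slot [ 0.4225 -0.2071  0.1261] 0.96 px [374. 249.]
```

The key hangs straight in the jaws: networks put the tip at (0.428, -0.205, 0.221), and kinematics give z = 0.221. It is over the slot, so I'll lower it.

>>> drive_tool(
  steps=[
    [[-2,-1,-40,0,5],[-2,-1,-75,0,5],[-2,-1,-90,0,5],[-2,-1,-100,0,5],[-2,-1,-120,0,5],[-2,-1,-150,0,5],[-2,-1,-180,0,5],[-2,-1,-194,0,5],[-2,-1,-199,0,5],[-2,-1,-200,0,5]],
  ],
)

```text
t: 22.75
eef_pos: [0.4262, -0.2082, 0.1584]
tcp_rot: [1.099, 1.569, -0.695]
wrist_force: [0.2, -0.5, -1.3]
gripper_width: 0.191
```

Run:
```python
from h import *
tool();snap('side');spots('side',['key','slot'])
```

```text
t 22.75 pos [ 0.4262 -0.2082  0.1584] jawyaw -0.2235 x [ 0.001 -0.001 -1.   ] f [ 0.2 -0.5 -1.3] tq [-0.07  0.11 -0.  ] w 17.9 j6 -0.47
side key [ 0.4294 -0.2121  0.1271] 0.76 px [289. 242.]
side key [ 0.2605 -0.409   0.105 ] 0.69 px [238. 315.]
side key [ 0.2636 -0.2308  0.1054] 0.66 px [233. 262.]
side slot [ 0.4249 -0.2081  0.1227] 0.76 px [287. 242.]
side slot [ 7.843e-01  3.670e-02 -6.000e-04] 0.6 px [372. 203.]
```

Now 1 mm more down, then open slowly and lift clear.

>>> drive_tool(
  steps=[
    [[0,0,-1,0,17],[0,0,-1,0,20],[0,0,-1,0,28],[0,0,-1,0,50],[0,0,-1,0,60],[0,0,40,0,60],[0,0,100,0,60],[0,0,145,0,60],[0,0,145,0,60],[0,0,145,0,60]],
  ],
)

```text
t: 24.15
eef_pos: [0.4252, -0.2074, 0.3014]
tcp_rot: [-2.041, 1.569, 2.448]
wrist_force: [-0.3, 0.0, -0.6]
gripper_width: 0.64
```

Run:
```python
from h import *
tool()
snap('wrist','w9.png');spots('wrist',['key','slot'])
t=[ray('wrist',p,.171) for p in []]
snap('side','s9.png');spots('side',['key','slot','key_tip','rest','socket','clamp_bar'])
snap('top','t9.png');spots('top',['key','slot','rest','socket'])
a=cv2.imread('pics/w9.png')[90:330,200:440];b=cv2.imread('pics/s9.png')[130:290,260:390];c=cv2.imread('pics/t9.png')[140:270,260:440]
f=lambda i,w:cv2.resize(i,(w,300),interpolation=cv2.INTER_CUBIC)
cv2.imwrite('pics/c9.png',np.vstack([np.hstack([f(a,300),f(b,245)]),cv2.resize(c,(545,300))]))
```

```text
t 24.15 pos [ 0.4252 -0.2074  0.3014] jawyaw -0.2235 x [-0.001  0.001 -1.   ] f [-0.3  0.  -0.6] tq [-0.04  0.03 -0.01] w 60.1 j6 -0.47
wrist key [ 0.2587 -0.4008  0.1069] 0.71 px [235. 345.]
wrist key [ 0.2668 -0.232   0.104 ] 0.68 px [204. 234.]
wrist key [ 0.4266 -0.2059  0.1251] 0.67 px [320. 192.]
wrist slot [ 0.4211 -0.2096  0.1301] 0.86 px [316. 196.]
side key [ 0.4258 -0.213   0.1243] 0.57 px [288. 243.]
side key [ 0.2618 -0.4031  0.1089] 0.57 px [238. 312.]
side key [ 0.2653 -0.2288  0.106 ] 0.56 px [233. 261.]
side slot [ 0.425  -0.2078  0.124 ] 0.62 px [287. 242.]
side key_tip [ 0.2565 -0.4046 -0.0026] 0.8 px [241. 338.]
side key_tip [ 0.2663 -0.2289 -0.0021] 0.64 px [238. 286.]
side rest [ 0.6153 -0.0272  0.0909] 0.79 px [333. 202.]
side rest [ 0.4181 -0.2597  0.0017] 0.53 px [290. 283.]
side socket [ 0.6169 -0.0246  0.1413] 0.73 px [334. 190.]
side socket [0.6151 0.1607 0.2007] 0.17 px [320. 145.]
side clamp_bar [ 0.6156 -0.0294  0.0661] 0.79 px [333. 208.]
side clamp_bar [ 7.847e-01 -2.341e-01 -7.000e-04] 0.63 px [401. 257.]
side clamp_bar [ 3.896e-01  2.000e-04 -2.600e-03] 0.35 px [267. 227.]
top key [ 0.2583 -0.4025  0.1066] 0.74 px [447. 309.]
top key [ 0.3944 -0.0041 -0.0036] 0.55 px [299. 256.]
top key [ 0.6084 -0.2714  0.0888] 0.5 px [393. 180.]
top slot [ 0.4219 -0.2078  0.1277] 0.61 px [374. 249.]
top rest [ 0.6156 -0.033   0.1016] 0.66 px [307. 178.]
top socket [0.6141 0.1607 0.1985] 0.69 px [229. 174.]
top socket [ 0.612  -0.0311  0.1415] 0.52 px [306. 178.]
```

View pics/c9.png

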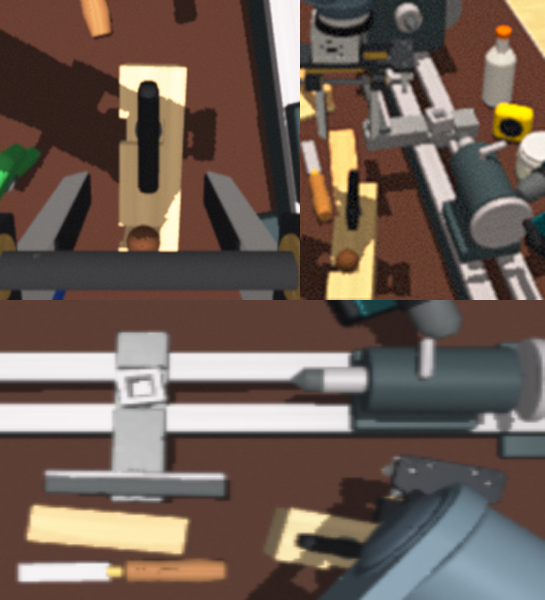

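The key hangs in its slot. The rest sits level across both ways, and the bolt head shows about +8–10° counter-clockwise, which is 1.4 rad clockwise modulo 90°. The bystanders look unmoved. Handing in.

Run:
```python
from h import *
print(env.job_done());tool()
```

```text
the job is handed in; nothing more can be done
None
the job is handed in; nothing more can be done
```

The tool rest is mounted and locked on the lathe, the key is back in its slot, and I handed the job in at about 24 s. No verdict was reported.

- **Rest:** I lowered it onto the ways under control. The bolt axis is at about (0.613, -0.028), the centre of the gap. It is about 0.124 m from the tail centre's tip, so the bar's tailstock end is about 49 mm short of it.
- **Clamp:** The black key went about 20 mm into the socket with almost no force. I turned it clockwise to -1.67 rad, past the expected stop at about -1.57. A side load built up there, but there was no clear rise in the twist reading. In the last top view the bolt head stood about 8–10° off square, which fits 1.4 rad.
- **Key:** It hangs upright in its slot, about 2–4 mm from the slot point along the slot. The gripper is clear above it, and the other things on the bench look unmoved in the last pictures.

Readings that disagreed:
- The networks' estimates of the rest and socket scattered by up to about 6 mm, so I relied on image edges and the arm's own position instead.
- The side camera put the key about 5 mm further along -y than the wrist camera did. That is still inside the ±10 mm limit.

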